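# Check the balance with the largest weight of the set

## Robot

A 6-joint arm with a two-finger parallel gripper is mounted at the origin on the work surface; the furniture and walls round the work are solid. World frame = base frame: x ahead of the robot, y to its left, z up, the work surface at z = 0. Lengths are in m, angles in rad, forces in N, time in s.
With the tool pointing down it reaches from about 0.375 to 0.975 m from the base axis. Payload 3.8 kg.
Tool frame: the origin (TCP) lies midway between the tips of the shut fingers; the grasp point (between the pads) lies 19 mm behind it; z points along the fingers, y is the direction in which the jaws open and shut (so a half turn about z gives the same grasp; the last joint's range is limited). The gripper opens to 85 mm and grips with 20 to 120 N. Pads are 22 mm wide; open, the fingers measure 114 mm over their backs; the gripper's body (76 mm by 85 mm) begins 54 mm behind the grasp point. The pads swing forward as they close: fully open they stand 13 mm farther back than shut.
Start: joints at [-1.356, 0.264, 1.604, -0, 1.274, -0.037], TCP at [0.168, -0.654, 0.231] pointing down, gripper open.
Joint ranges: [-2.63, 2.63], [-0.94, 2.18], [0.31, 2.57], [-1.31, 4.45], [0, 2.66], [-2.55, 2.55]. Speed limits (rad/s): [2.57, 2.57, 3.14, 3.14, 3.14, 3.14].

## Interface

Orientations are given as a rotation vector (axis times angle).
In Python, from workcell import bot gives the robot as it stands. The module is installed in compiled form; this text tells all that it offers.
- The arm moves only by the tool move_arm, never from a script. Its argument "steps" is a list of rows, each a list of 5 numbers: the shift along the tool's x, y, z in mm, then the turn about the tool's z in degrees, then the opening in per cent of the stroke, from 0 (shut) to 100 (fully open). In form: [[tx, ty, tz, turn, claw], ...]. A call has 1 to 20 rows; each row is the pose to reach, as a shift and turn from the pose commanded when the call began, along the tool's axes at that moment; what a row does not reach only later rows make up. A row lasts 1/10 s, in which the tool goes at most 50 mm and 8.59 degrees, less where a joint would pass 70% of its speed; a pose out of reach is approached as far as the arm can. A call with a gripper value outside its range is refused whole. The fingers move at their own pace and stop on an object; "newtons" is the grip in N (left out, the last holds). Time passes only in rows, so rows that repeat a pose let the fingers close. It gives the time, the measured TCP pose, the force and the opening at its end, in the units of the state.
- bot.read_state(): the state, without advancing time (a new reading comes with each control period).
- bot.read_camera(name): name is "scene" or "top" or "wrist"; returns a dict with "pixels" (400x640x3 uint8, red, green, blue), "depth" (400x640 float32, m along the optical axis (not along the pixel's ray), 0 where there is no reading), "fovy" (degrees; the focal length in pixels is half the picture's height over the tangent of half this angle, whatever the lens; pixels are square), "cx", "cy" (the principal point, pixels), "xyz" and "attitude" of the camera in the world. Camera axes: x right, y up, looking along -z (the intrinsics and any distortion apply to the point x, -y, -z); pixel columns grow to the right and rows downward; lengths in m; the calibration is good to about 2 mm. A picture is of the moment at which its call begins.
- bot.finish_job(): hands the job in, once; it reports no verdict.
The state is a dict: "time": time; "q": joint angles; "joint_vel": joint speeds; "joint_torque": joint torques, N m; "tool_pos": TCP position; "tcp_rot": TCP orientation; "wrist_force": force on the tool from outside, world axes, zero at the start; "torque": the same for the moment, N m; "width": opening from 0.0 (shut) to 1.0 (fully open).
Only numpy, scipy, OpenCV 4.12 (cv2) and the standard library are available. Lean on these libraries where they do the work, as an engineer would, in place of code of your own. Each camera call takes 0.05 s, during which the arm holds its last target.

## Task

Check the bench balance with its test weight. First take the sherd off the balance pan and lay it in the small cardboard finds tray; then work the largest weight (the middle one) out of its tight foam cutout by its knob, twisting it to and fro as you pull so that the case is not lifted or dragged along, and set the weight gently upright in the middle of the empty pan. The other two weights stay in their cutouts.

Things in the scene. Friction and masses are not known exactly. Their poses are not given: they have to be found in the camera images.
- weight_200: Largest of three knobbed steel weights (200 g), in the case's middle cutout. Body 26 mm diameter, 36 mm high; then a neck 11 mm wide, 5 mm high; then a knob 18 mm diameter, 14 mm high; 55 mm in all. Origin: centre of its underside; z up along its axis. The lower 30 mm sit in the foam; 6 mm of the body, the neck and the knob stand proud. Free once raised 30 mm.
- weight_200_knob (a point): Centre of the largest weight's knob, 48 mm above its underside. Foam bulges hold the weight against a straight pull with about 11 to 14 N, more than lifts the whole case (about 10 N). While it twists to and fro about its axis with a surface speed several times the pulling speed (e.g. 0.6 rad, then back, for each 2 mm of pull) the drag along the pull falls to less than half.
- weight_case: Loose black hard case without its lid (that lies apart, far behind), 0.8 kg, on rubber feet. Origin: centre of its underside; x away from the side with the two latches, y along the row of weights, z up. 100 (x) by 180 (y) by 43 mm high, dark foam up to z = 40 mm with three round cutouts 30 mm deep (floor at z = 10) in a row: 200 g at y = 0, 100 g at y = +58, 50 g at y = -56.
- weight_100: Middle-sized weight, 20 mm diameter, 52 mm high, its 15 mm wide knob 22 mm proud of the foam; origin at the centre of its underside. Stays in its cutout.
- weight_50: Smallest weight, 16 mm diameter, 50 mm high, its 12 mm wide knob 20 mm proud of the foam; origin at the centre of its underside. Stays in its cutout.
- pan_centre (a point): Centre of the top of the balance's round steel pan (110 mm diameter, 3 mm thick, flat, no rim), 62 mm above the table when empty. Axes of the balance: x away from the console with the display, z up. The housing round it is 150 by 150 mm, 46 mm high; the lower console reaches 128 mm from the pan centre to -x. The housing does not move.
- pan (a joint): How far the sprung pan has sunk, m: 0 empty, 1 mm for each 1 N of load (about 2 mm under the 200 g weight), stop at 8 mm.
- sherd: Orange-brown pottery sherd, 49 mm (its x) by 41 mm (its y) and 18 mm high, about 23 g, lying on the pan; origin at the centre of its underside, z up. Can be gripped across its broken edges in x or y.
- tray: Small open cardboard tray, loose on the table: 90 (its x) by 110 mm (its y), 20 mm high, walls and floor 3 mm thick, empty. Origin at the centre of its underside, z up.
Not all that is in view belongs to the job. Leave any red look-alike of the sherd alone.

How it is judged:
On the way, in this order (a step that is already met when the one before it is completed fails the run):
1. the sherd is off the balance and lies in the tray (x of sherd in the frame of tray between -0.032 and 0.032 m and y of sherd in the frame of tray between -0.042 and 0.042 m and height (world z) of sherd below 0.013 m and contact force between sherd and the fingers below 0.05 N), for 0.2 s.
2. the largest weight is out of its cutout, the case still on the table (z of weight_200 in the frame of weight_case above 0.043 m and height (world z) of weight_case below 0.006 m), for 0.1 s.
At the end, for the whole second after the job is handed in: Weight upright (0.1 rad), at rest, within 20 mm of the pan centre, the pan carrying it alone (sunk 1.5 to 2.5 mm); sherd at rest on the floor of the tray (inside its walls, origin under 13 mm up), tray flat; case flat on the table (under 6 mm up), the other weights in it (raised under 6 mm) (horizontal distance between weight_200 and pan_centre below 0.02 m and z of weight_200 in the frame of pan_centre between -0.003 and 0.003 m and angle between each of weight_200, tray's own z axis and vertical below 0.1 rad and value of joint pan between 0.0015 and 0.0025 m and linear speed of each of weight_200, sherd below 0.01 m/s and x of sherd in the frame of tray between -0.032 and 0.032 m and y of sherd in the frame of tray between -0.042 and 0.042 m and height (world z) of sherd below 0.013 m and height (world z) of tray below 0.01 m and height (world z) of weight_case below 0.006 m and angle between weight_case's own z axis and vertical below 0.05 rad and z of each of weight_100, weight_50 in the frame of weight_case below 0.016 m); the robot touches nothing.
It fails at once if the case is lifted, dragged or tipped (its base more than 30 mm from where it lay, or tilted by more than 0.15 rad) (distance of weight_case from where it was at the start of the episode above 0.03 m or angle between weight_case's own z axis and vertical above 0.15 rad).
It fails at once if the weight is dropped or pressed hard on the pan (more than 12 N) (contact force between weight_200 and pan above 12 N).
It also fails if it takes over 72 s, if anything falls off the work surface, if the arm or the gripper's body presses on something with over 40 N, if the wrist force passes 120 N, or if a joint passes its speed limit or range.

## Working session

There is one attempt and no reset: what is moved stays moved. The work goes in short steps, Python scripts to look and compute and a tool call to move; the robot and the scene stay as the last step left them, time stands still between calls to the robot, and variables do not carry over. Pictures are saved under pics/ and viewed, and the job is handed in when it is done.

Besides the shell and the picture viewer there is one more tool, called after "Request:" as a command line: name --pt "numbers of a row" for each row, then --argument value for the rest. move_arm: Moves the arm, as the interface text tells. Its arguments: {"type":"object","properties":{"steps":{"type":"array","items":{"type":"array","items":{"type":"number"}}},"newtons":{"type":"number"}},"required":["steps"]}

```bash
mkdir -p pics; cat > h.py <<'E'
import numpy as np, cv2
from scipy.spatial.transform import Rotation as R
from workcell import bot
def cam(n,save=None):
    c=bot.read_camera(n)
    if save: cv2.imwrite('pics/'+save+'.png',c['pixels'][:,:,::-1])
    return c
def rot(c):
    a=np.array(c['attitude'],float)
    return a if a.shape==(3,3) else (R.from_rotvec(a).as_matrix() if a.size==3 else None)
def f(c): return 200/np.tan(np.radians(c['fovy'])/2)
def ray(c,u,v):
    F=f(c); d=np.array([(u-c['cx'])/F,-(v-c['cy'])/F,-1.]); return rot(c)@d
def plane(c,u,v,z):
    d=ray(c,u,v); o=np.array(c['xyz']); return o+d*(z-o[2])/d[2]
def pt(c,u,v):
    return np.array(c['xyz'])+ray(c,u,v)*c['depth'][int(round(v)),int(round(u))]
E
python3 - <<'E'
from h import *
s=bot.read_state(); print(s)
for n in ('scene','top','wrist'):
    c=cam(n,n+'0'); print(n,{k:v for k,v in c.items() if k not in('pixels','depth')})
E
```

```text
{'time': 0.0, 'q': array([-1.35593634e+00,  2.64783073e-01,  1.60540635e+00,  1.31661302e-05,
        1.27369917e+00, -3.68786446e-02]), 'joint_vel': array([-9.64067998e-05, -3.21181133e-06,  2.22412021e-03, -7.74280357e-05,
        5.83780270e-04, -2.89355504e-04]), 'joint_torque': array([ 2.00439485e-03, -5.15106726e+01, -3.67317402e+01,  2.01888574e-04,
        1.31152302e-02, -1.03682967e-05]), 'tool_pos': array([ 0.16799138, -0.65298923,  0.2299244 ]), 'tcp_rot': array([-3.11447011e+00, -3.94093556e-01,  3.00608706e-04]), 'wrist_force': array([ 0.27714519, -0.74449339,  0.3108574 ]), 'torque': array([-0.04622693,  0.02751031,  0.04390637]), 'width': 1.0019956270390933}
scene {'fovy': 43.56193531464218, 'cx': 314.2614058467125, 'cy': 192.84214291295854, 'xyz': array([-0.13903513,  0.75251313,  0.96848723]), 'attitude': array([ 0.37904939, -1.04659265, -2.30324341])}
top {'fovy': 57.31405205505169, 'cx': 323.2773698433501, 'cy': 195.91905597303895, 'xyz': array([ 0.35299292, -0.08585775,  0.91820629]), 'attitude': array([ 0.17998648, -0.10890522, -1.58085607])}
wrist {'fovy': 58.54706501265071, 'cx': 319.6220900408155, 'cy': 199.85890423277107, 'xyz': array([ 0.23486627, -0.63487652,  0.37383104]), 'attitude': array([-0.23801539,  0.18713771, -1.30965727])}
```

View pics/scene0.png

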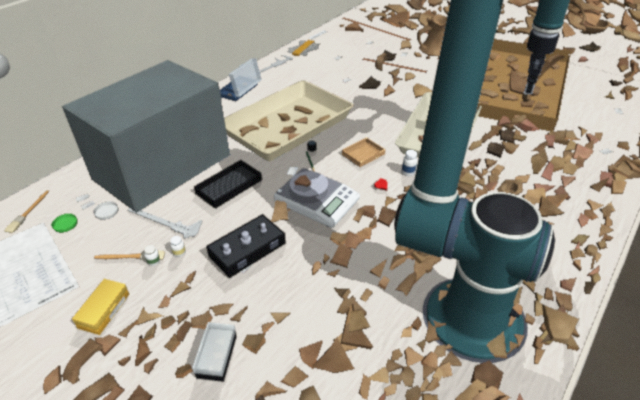

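View pics/top0.png

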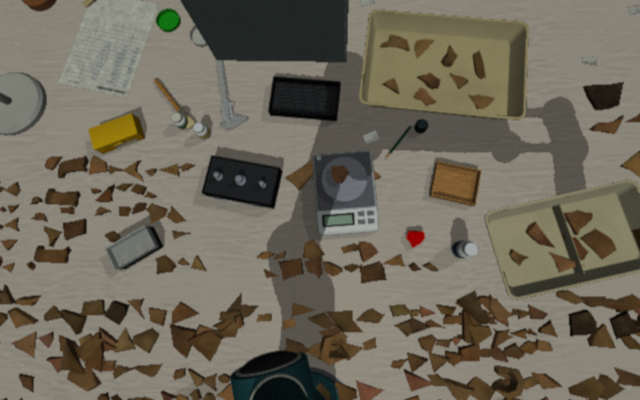

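View pics/wrist0.png

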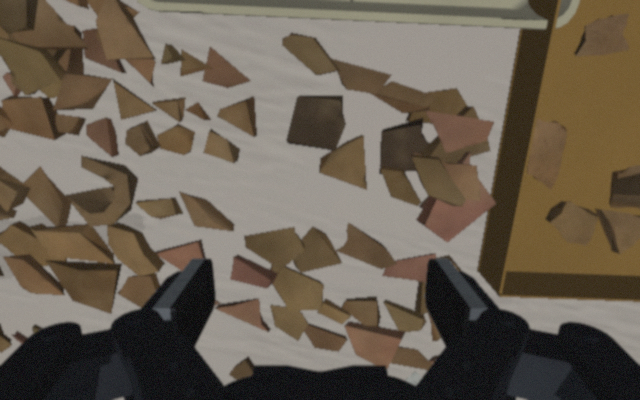

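```bash
python3 - <<'E'
from h import *
c=cam('top'); im=c['pixels'][:,:,::-1]
np.save('top.npy',c,allow_pickle=True)
a=cv2.resize(im[110:250,190:310],None,fx=3.3,fy=3.3,interpolation=cv2.INTER_CUBIC)
b=cv2.resize(im[110:250,300:490],None,fx=4,fy=4,interpolation=cv2.INTER_CUBIC)
cv2.imwrite('pics/cropcase.png',a);cv2.imwrite('pics/cropbal.png',b)
for n,u,v in [('sherd',340,173),('pan',355,190),('hous',320,160),('tray',455,182),('trayrim',437,163),('foam',230,192),('knob200',241,180),('k1',218,175),('k2',263,183),('table',400,200),('stick',421,126),('stick2',400,140),('white',372,137),('cons',340,220)]:
    print(n,pt(c,u,v).round(3))
E
```

```text
sherd [ 0.563 -0.089  0.08 ]
pan [ 0.525 -0.124  0.061]
hous [ 0.606 -0.04   0.046]
tray [ 0.552 -0.377  0.005]
trayrim [ 0.598 -0.331  0.023]
foam [0.53  0.183 0.044]
knob200 [0.556 0.152 0.06 ]
k1 [0.57  0.21  0.059]
k2 [0.548 0.098 0.058]
table [ 0.51  -0.239 -0.   ]
stick [ 0.695 -0.297  0.025]
stick2 [ 0.665 -0.245  0.008]
white [ 0.678 -0.175 -0.   ]
cons [ 0.457 -0.087  0.037]
```

View pics/cropbal.png

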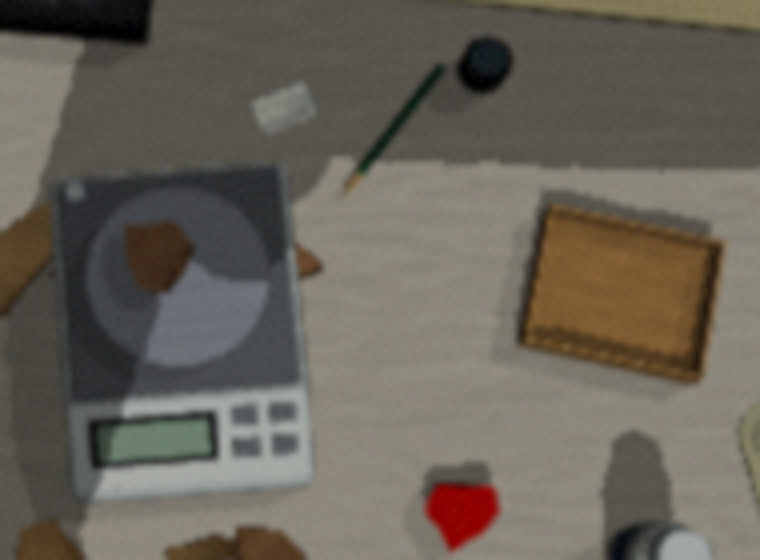

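View pics/cropcase.png

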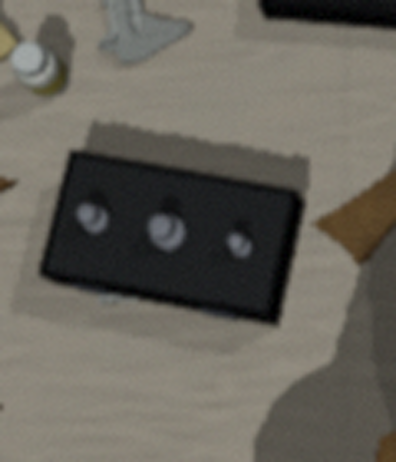

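Could be taken for the sherd: the one on the pan (340,173), the red look-alike (415,238), and loose brown sherds at (302,175) and (378,176). The one on the pan fits (z≈80 mm top = 62+18). The crop shows it on the upper left of the pan, and the tray is empty at (455,182). Weight: the middle, largest knob at (241,180).

```bash
python3 - <<'E'
from h import *
c=np.load('top.npy',allow_pickle=True).item()
im=c['pixels']; D=c['depth']
v,u=np.mgrid[0:400,0:640]; F=f(c)
d=np.stack([(u-c['cx'])/F,-(v-c['cy'])/F,-np.ones_like(u,float)],-1)@rot(c).T
P=np.array(c['xyz'])+d*D[...,None]
hsv=cv2.cvtColor(im,cv2.COLOR_RGB2HSV)
def big(m):
    n,l,s,_=cv2.connectedComponentsWithStats(m.astype(np.uint8)); return l==1+np.argmax(s[1:,4])
# sherd
m=np.zeros((400,640),bool); m[155:200,318:372]=1
sm=big(m&(hsv[...,1]>90)); 
uv=np.argwhere(sm)[:,::-1]
top=np.array([plane(c,a,b,.080)[:2] for a,b in uv])
print('sherd n',sm.sum(),'meanz',np.median(P[sm][:,2]))
h=cv2.convexHull((top*1e3).astype(np.float32)); print('rect mm',cv2.minAreaRect(h),'bbox',top.min(0),top.max(0))
print(cv2.approxPolyDP(h,3,True)[:,0])
# pan : depth z 0.057..0.066, near
pm=m.copy(); pm[150:215,310:380]=1
pm&=(np.abs(P[...,2]-.062)<.006)|sm
pm=big(pm)
uv=np.argwhere(pm)[:,::-1].astype(np.float32)
xy=np.array([plane(c,a,b,.062)[:2] for a,b in uv]); print('pan circle',cv2.minEnclosingCircle((xy*1e3).astype(np.float32)),xy.mean(0))
# housing rect
# tray
t=np.zeros((400,640),bool); t[150:215,420:490]=1
t=big(t&(hsv[...,1]>90)); uv=np.argwhere(t)[:,::-1]
xy=np.array([plane(c,a,b,.020)[:2] for a,b in uv])*1e3
print('tray',cv2.minAreaRect(xy.astype(np.float32)))
# case
t=np.zeros((400,640),bool); t[140:215,190:295]=1
t=big(t&(P[...,2]>.033)); uv=np.argwhere(t)[:,::-1]
xy=np.array([plane(c,a,b,.043)[:2] for a,b in uv])*1e3
print('case',cv2.minAreaRect(xy.astype(np.float32)))
# knobs
for n,(x0,y0,x1,y1) in {'100':(208,165,228,186),'200':(230,168,254,192),'50':(255,172,275,194)}.items():
    t=np.zeros((400,640),bool); t[y0:y1,x0:x1]=1
    t=big(t&(im.max(2)>95)); uv=np.argwhere(t)[:,::-1]
    z={'100':.062,'200':.065,'50':.06}[n]
    print(n,t.sum(),uv.mean(0),uv.min(0),uv.max(0),plane(c,*uv.mean(0),z-0.005), P[t][:,2].max())
E
```

```text
sherd n 206 meanz 0.07757168565606021
rect mm ((560.824951171875, -87.5217514038086), (35.317142486572266, 38.74346923828125), 89.12287139892578) bbox [ 0.54147459 -0.10528603] [ 0.5802476 -0.0697916]
[[ 578.1402    -70.126205]
 [ 556.2844    -69.791595]
 [ 546.53357   -74.338135]
 [ 541.52466   -83.63144 ]
 [ 543.77515   -90.701355]
 [ 553.19556  -100.27031 ]
 [ 567.5947   -105.28603 ]
 [ 579.9701    -96.13647 ]]
pan circle ((554.8045654296875, -98.1781997680664), 54.72172546386719) [ 0.55396204 -0.09846918]
tray ((547.3599853515625, -373.02203369140625), (112.57159423828125, 93.91766357421875), 75.65779876708984)
case ((558.5250854492188, 157.20895385742188), (181.9311065673828, 105.01863861083984), 78.21421813964844)
100 16 [215.625  174.5625] [214 173] [217 177] [0.57183049 0.21641315 0.057     ] 0.06326252526813692
200 27 [238.11111111 178.48148148] [236 176] [241 181] [0.55999763 0.1593322  0.06      ] 0.06767622064907786
50 10 [261.  183.2] [260 182] [262 185] [0.54816145 0.1039334  0.055     ] 0.06193760465964393
```

```bash
cat >> h.py <<'E'
def info(s=None):
    s=s or bot.read_state(); M=R.from_rotvec(s['tcp_rot']).as_matrix()
    yaw=np.degrees(np.arctan2(M[1,0],M[0,0])); return s,M,yaw
def go(x,y,z):
    s,M,yaw=info(); d=M.T@(np.array([x,y,z])-s['tool_pos'])*1e3
    print('shift',d.round(1),'xaxis yaw',yaw.round(2),'jaw dir',M[:,1].round(3),'zax',M[:,2].round(3),'t',s['time'],'q',s['q'].round(3),'F',s['wrist_force'].round(2))
E
python3 - <<'E'
from h import *
go(.561,-.088,.22)
s,M,y=info(); c=cam('wrist'); print(M.T@(np.array(c['xyz'])-s['tool_pos']), M.T@rot(c))
E
```

```text
shift [ 521.4 -449.5   11.1] xaxis yaw 14.43 jaw dir [ 0.249 -0.968 -0.001] zax [-0.     0.001 -1.   ] t 0.2 q [-1.356  0.264  1.605 -0.     1.274 -0.037] F [-0.68  0.03  0.36]
[ 0.06927313 -0.00125584 -0.14375425] [[-1.67184905e-04  9.60646357e-01  2.77774277e-01]
 [ 9.99999973e-01  2.05180188e-04 -1.07715878e-04]
 [-1.60470644e-04  2.77774251e-01 -9.60646365e-01]]
```

Request:
move_arm --pt "38 -32 0 0 100" --pt "76 -65 0 0 100" --pt "114 -98 0 0 100" --pt "152 -131 0 0 100" --pt "190 -164 0 0 100" --pt "228 -196 0 0 100" --pt "266 -229 0 0 100" --pt "304 -262 0 0 100" --pt "342 -295 0 0 100" --pt "380 -328 0 0 100" --pt "418 -360 0 0 100" --pt "456 -393 0 0 100" --pt "490 -422 0 0 100" --pt "521 -450 0 0 100" --pt "521 -450 0 0 100" --pt "521 -450 0 0 100" --pt "521 -450 0 0 100" --pt "521 -450 0 0 100"

```text
time: 2.05
tool_pos: [0.56, -0.0892, 0.2312]
tcp_rot: [3.117, 0.392, -0.001]
wrist_force: [-0.1, -0.9, -0.3]
width: 0.997
```

```bash
python3 - <<'E'
from h import *
go(.561,-.088,.22)
c=cam('wrist','w1'); np.save('w1.npy',c,allow_pickle=True)
E
```

```text
shift [ 1.3 -0.9 11.2] xaxis yaw 14.33 jaw dir [ 0.248 -0.969  0.   ] zax [-0. -0. -1.] t 2.05 q [-0.202  0.061  1.838 -0.     1.243  1.119] F [-0.07 -0.9  -0.27]
```

View pics/w1.png

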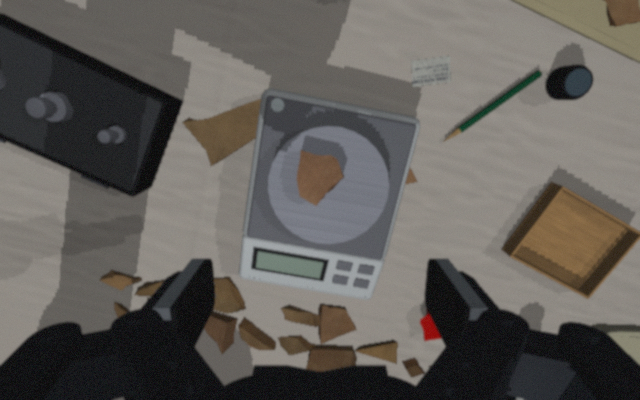

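```bash
python3 - <<'E'
from h import *
c=np.load('w1.npy',allow_pickle=True).item()
im=c['pixels']; D=c['depth']; hsv=cv2.cvtColor(im,cv2.COLOR_RGB2HSV)
def big(m):
    n,l,s,_=cv2.connectedComponentsWithStats(m.astype(np.uint8)); return l==1+np.argmax(s[1:,4])
m=np.zeros((400,640),bool); m[145:212,290:355]=1
sm=big(m&(hsv[...,1]>80)); uv=np.argwhere(sm)[:,::-1]
Z=[pt(c,a,b) for a,b in uv]; print('sherd z',np.percentile([p[2] for p in Z],[5,50,95]), 'xyz mean',np.mean(Z,0))
for z in (.08,.07):
    top=np.array([plane(c,a,b,z)[:2] for a,b in uv])*1e3
    h=cv2.convexHull(top.astype(np.float32)); print(z,cv2.minAreaRect(h)); 
    for ang in range(0,180,15):
        d=np.array([np.cos(np.radians(ang)),np.sin(np.radians(ang))]); p=top@d; print((ang,round(p.max()-p.min(),1),round((p.max()+p.min())/2,1)),end=' ')
    print()
print(cv2.approxPolyDP(h,2,True)[:,0])
big_=cv2.resize(im[140:215,285:360][:,:,::-1],None,fx=7,fy=7,interpolation=cv2.INTER_CUBIC); cv2.imwrite('pics/w1c.png',big_)
# pan
e=np.zeros((400,640),np.uint8); hs=(im.astype(int).sum(2))
for (u,v) in [(268,185),(388,185),(328,126),(328,242)]: print('panedge',plane(c,u,v,.062).round(4))
# housing corners z=.046
for (u,v) in [(266,92),(417,121),(244,279),(372,297)]: print('h',plane(c,u,v,.046).round(4))
for (u,v) in [(562,184),(638,235),(586,297),(505,248)]: print('tray',plane(c,u,v,.02).round(4))
E
```

```text
sherd z [0.07608467 0.07865948 0.08067547] xyz mean [ 0.56398645 -0.08462044  0.079282  ]
0.08 ((561.44091796875, -87.08131408691406), (42.61284255981445, 37.2847785949707), 4.501173496246338)
(0, np.float64(43.0), np.float64(561.7)) (15, np.float64(45.1), np.float64(521.5)) (30, np.float64(46.4), np.float64(446.5)) (45, np.float64(44.5), np.float64(341.0)) (60, np.float64(39.6), np.float64(212.4)) (75, np.float64(39.9), np.float64(65.6)) (90, np.float64(38.3), np.float64(-86.0)) (105, np.float64(37.3), np.float64(-230.2)) (120, np.float64(38.6), np.float64(-356.3)) (135, np.float64(41.2), np.float64(-458.6)) (150, np.float64(42.4), np.float64(-530.3)) (165, np.float64(42.8), np.float64(-565.8)) 
0.07 ((559.2247924804688, -87.63178253173828), (44.05751037597656, 38.548805236816406), 4.501206874847412)
(0, np.float64(44.5), np.float64(559.5)) (15, np.float64(46.6), np.float64(519.2)) (30, np.float64(47.9), np.float64(444.4)) (45, np.float64(46.0), np.float64(339.3)) (60, np.float64(41.0), np.float64(211.0)) (75, np.float64(41.2), np.float64(64.7)) (90, np.float64(39.6), np.float64(-86.6)) (105, np.float64(38.6), np.float64(-230.2)) (120, np.float64(39.9), np.float64(-355.7)) (135, np.float64(42.6), np.float64(-457.4)) (150, np.float64(43.9), np.float64(-528.7)) (165, np.float64(44.2), np.float64(-563.8)) 
[[ 579.7286    -67.395134]
 [ 561.9367    -68.101204]
 [ 542.2111    -74.60498 ]
 [ 537.64856   -90.37047 ]
 [ 567.11554  -106.34462 ]
 [ 581.2983    -94.43499 ]]
panedge [ 0.541  -0.0448  0.062 ]
panedge [ 0.5678 -0.1497  0.062 ]
panedge [ 0.605 -0.084  0.062]
panedge [ 0.5008 -0.1113  0.062 ]
h [ 0.6189 -0.0241  0.046 ]
h [ 0.628  -0.1613  0.046 ]
h [ 0.4335 -0.0403  0.046 ]
h [ 0.4459 -0.1735  0.046 ]
tray [ 0.6049 -0.3324  0.02  ]
tray [ 0.5734 -0.435   0.02  ]
tray [ 0.4911 -0.4148  0.02  ]
tray [ 0.5243 -0.3034  0.02  ]
```

View pics/w1c.png

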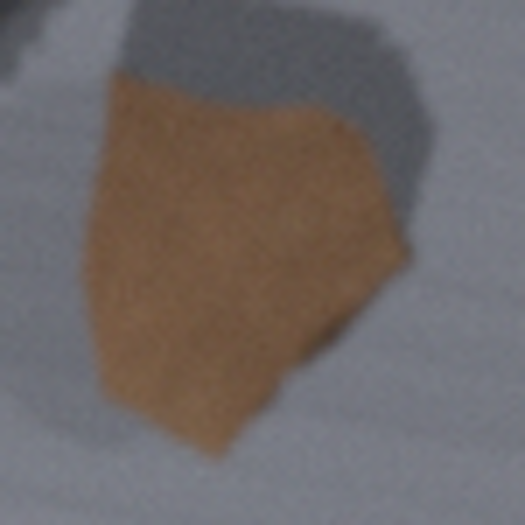

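The crop shows the sherd's near-straight left edge opposite its right corner. The minimum width is about 37 mm along the present jaw direction, so I can grip without turning.

```bash
python3 - <<'E'
from h import *
c=np.load('w1.npy',allow_pickle=True).item()
p=plane(c,320.4,173,.078); print(p); go(p[0],p[1],.066)
go(.561,-.087,.066)
E
```

```text
[ 0.56665759 -0.08697758  0.078     ]
shift [  7.   -0.6 165.3] xaxis yaw 14.32 jaw dir [ 0.247 -0.969  0.   ] zax [-0. -0. -1.] t 2.1 q [-0.202  0.061  1.838 -0.     1.243  1.119] F [-0.62  0.37  0.38]
shift [  1.5  -2.  165.3] xaxis yaw 14.32 jaw dir [ 0.247 -0.969  0.   ] zax [-0. -0. -1.] t 2.1 q [-0.202  0.061  1.838 -0.     1.243  1.119] F [-0.62  0.37  0.38]
```

Request:
move_arm --pt "2 -1 40 0 65" --pt "4 -1 80 0 65" --pt "5 -1 115 0 65" --pt "5 -1 145 0 65" --pt "5 -1 160 0 65" --pt "5 -1 167 0 65" --pt "5 -1 167 0 65" --pt "5 -1 167 0 30" --pt "5 -1 167 0 30" --pt "5 -1 167 0 30" --pt "5 -1 167 0 30" --pt "5 -1 167 0 30" --pt "5 -1 167 0 30" --newtons 20

```text
time: 3.4
tool_pos: [0.5659, -0.086, 0.0649]
tcp_rot: [3.116, 0.395, 0.002]
wrist_force: [1.1, 0.1, 1.7]
width: 0.452
```

```bash
python3 - <<'E'
from h import *
go(.561,-.087,.066); print(bot.read_state()['width'])
c=cam('wrist','w2')
E
```

```text
shift [-5.  -0.2 -1.1] xaxis yaw 14.43 jaw dir [ 0.249 -0.968  0.001] zax [ 0.002 -0.    -1.   ] t 3.4 q [-0.194  0.23   1.977  0.     0.933  1.125] F [1.08 0.11 1.69]
0.4517861570917199
```

View pics/w2.png

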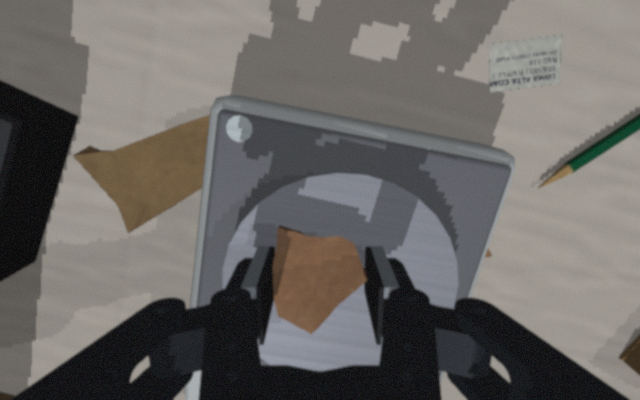

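The sherd sits between the pads at (318,280) and the opening is 38 mm. I'll hold a moment, then lift.

Request:
move_arm --pt "0 0 0 0 25" --pt "0 0 0 0 25" --pt "0 0 0 0 25" --pt "0 0 -10 0 25" --pt "0 0 -30 0 25" --pt "0 0 -60 0 25" --pt "0 0 -60 0 25" --pt "0 0 -60 0 25"

```text
time: 4.25
tool_pos: [0.5653, -0.0859, 0.1251]
tcp_rot: [3.116, 0.394, 0.001]
wrist_force: [-0.1, 0.4, 0.0]
width: 0.45
```

```bash
python3 - <<'E'
from h import *
go(.548,-.372,.12); print(bot.read_state()['width'])
c=cam('wrist','w3')
E
```

```text
shift [-88.1 272.7   5.1] xaxis yaw 14.43 jaw dir [ 0.249 -0.968  0.   ] zax [ 0.001 -0.    -1.   ] t 4.25 q [-0.194  0.16   1.935 -0.     1.046  1.125] F [-0.13  0.45  0.01]
0.4500236857614339
```

View pics/w3.png

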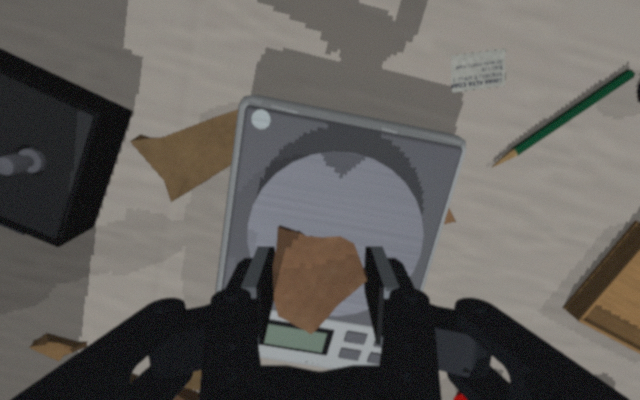

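Request:
move_arm --pt "-8 28 -10 4 25" --pt "-20 65 -10 10 25" --pt "-32 105 -10 17 25" --pt "-44 145 -10 24 25" --pt "-57 185 -10 29 25" --pt "-70 225 -5 29 25" --pt "-80 255 0 29 25" --pt "-85 272 0 29 25" --pt "-85 272 0 29 25" --pt "-85 272 0 29 25" --pt "-85 272 0 29 25"

```text
time: 5.4
tool_pos: [0.5507, -0.3688, 0.124]
tcp_rot: [-3.115, 0.397, 0.001]
wrist_force: [0.4, -0.0, -0.1]
width: 0.451
```

```bash
python3 - <<'E'
from h import *
go(.548,-.372,.009); print(bot.read_state()['width'])
c=cam('wrist','w4'); c=cam('top','t4')
E
```

```text
shift [ -1.7   3.9 115. ] xaxis yaw -14.51 jaw dir [-0.251 -0.968 -0.001] zax [-0.001  0.001 -1.   ] t 5.4 q [-6.280e-01  3.230e-01  1.733e+00  1.000e-03  1.086e+00  1.196e+00] F [ 0.4  -0.01 -0.06]
0.4510741607236962
```

View pics/w4.png

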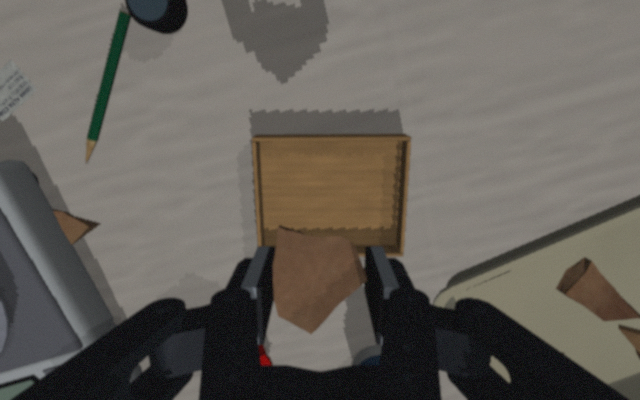

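```bash
python3 - <<'E'
from h import *
c=cam('wrist'); s,M,y=info()
P=[plane(c,u,v,.02) for u,v in [(254,136),(410,137),(404,253),(260,250)]]
print(np.round(P,4)); m=np.mean(P,0); print(m); print(pt(c,330,140),pt(c,330,180)); go(m[0],m[1],.008)
E
```

```text
[[ 0.6039 -0.3354  0.02  ]
 [ 0.5763 -0.4393  0.02  ]
 [ 0.4918 -0.419   0.02  ]
 [ 0.5214 -0.3143  0.02  ]]
[ 0.54834963 -0.3769926   0.02      ]
[ 0.58824425 -0.38540595  0.02087412] [ 0.55717836 -0.37810006  0.00475043]
shift [ -0.7   8.4 116.5] xaxis yaw -14.48 jaw dir [-0.25  -0.968 -0.   ] zax [ 0.  0. -1.] t 5.55 q [-0.628  0.323  1.733  0.     1.086  1.196] F [-0.12  0.51 -0.7 ]
```

Request:
move_arm --pt "2 7 30 0 25" --pt "2 7 65 0 25" --pt "2 7 90 0 25" --pt "2 7 106 0 25" --pt "2 7 113 0 25" --pt "2 7 116 0 25" --pt "2 7 116 0 25" --pt "2 7 116 0 25" --pt "2 7 116 0 62" --pt "2 7 116 0 62" --pt "2 7 116 0 62" --pt "2 7 116 0 62" --pt "2 7 106 0 62" --pt "2 7 80 0 62" --pt "2 7 40 0 80" --pt "2 7 0 0 100" --pt "2 7 -60 0 100" --pt "2 7 -60 0 100" --pt "2 7 -60 0 100"

```text
time: 7.45
tool_pos: [0.5528, -0.3792, 0.1892]
tcp_rot: [3.112, -0.398, 0.011]
wrist_force: [0.1, 0.3, -0.1]
width: 1.005
```

```bash
python3 - <<'E'
from h import *
go(.5585,.1572,.20); print(bot.read_state()['width'])
c=cam('wrist','w5')
for u,v in [(320,250),(320,200)]: print(pt(c,u,v))
E
```

```text
shift [-129.4 -520.6  -13.3] xaxis yaw -14.57 jaw dir [-0.252 -0.968  0.003] zax [ 0.006 -0.005 -1.   ] t 7.45 q [-0.638  0.278  1.666  0.     1.19   1.187] F [ 0.14  0.33 -0.14]
1.0047911551983868
[ 4.76569530e-01 -3.59875921e-01 -1.41637569e-04]
[ 0.53365746 -0.37462276  0.02270743]
```

View pics/w5.png

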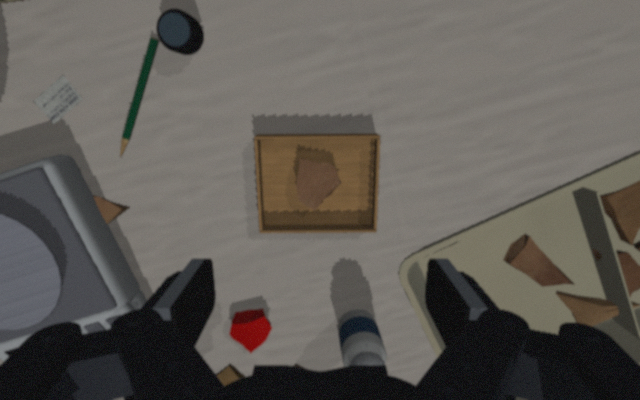

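The sherd lies within the tray at (317,178). Now to the case, with the jaws turned perpendicular to the row.

Request:
move_arm --pt "-6 -25 -13 -8 100" --pt "-17 -68 -13 -16 100" --pt "-28 -113 -13 -24 80" --pt "-39 -158 -13 -32 60" --pt "-50 -203 -13 -40 60" --pt "-62 -248 -13 -48 60" --pt "-73 -293 -13 -56 60" --pt "-84 -338 -13 -64 60" --pt "-95 -383 -13 -72 60" --pt "-106 -428 -13 -80 60" --pt "-117 -472 -13 -88 60" --pt "-125 -505 -13 -93 60" --pt "-129 -521 -13 -93 60" --pt "-129 -521 -13 -93 60" --pt "-129 -521 -13 -93 60" --pt "-129 -521 -13 -93 60"

```text
time: 9.1
tool_pos: [0.5567, 0.1575, 0.1964]
tcp_rot: [-2.436, -1.984, 0.003]
wrist_force: [0.3, 0.4, -0.3]
width: 0.599
```

```bash
python3 - <<'E'
from h import *
go(.5585,.1572,.20); print(bot.read_state()['width'])
c=cam('wrist','w6'); np.save('w6.npy',c,allow_pickle=True); 
E
```

```text
shift [ 0.1  1.8 -3.6] xaxis yaw 78.31 jaw dir [ 0.979 -0.203 -0.001] zax [-0.002 -0.001 -1.   ] t 9.1 q [ 2.330e-01  1.090e-01  1.852e+00 -1.000e-03  1.182e+00  4.370e-01] F [ 0.32  0.38 -0.35]
0.5989323431551572
```

View pics/w6.png

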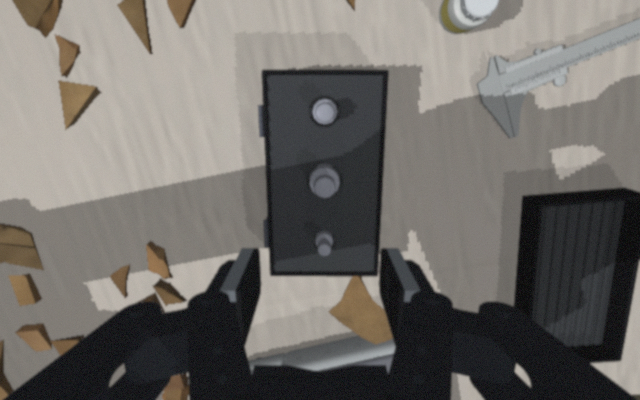

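```bash
python3 - <<'E'
from h import *
c=np.load('w6.npy',allow_pickle=True).item(); im=c['pixels']
cv2.imwrite('pics/w6c.png',cv2.resize(im[155:210,295:355][:,:,::-1],None,fx=9,fy=9,interpolation=cv2.INTER_CUBIC))
for v in range(170,200,3): print(v,[round(pt(c,u,v)[2]*1e3) for u in range(306,343,3)])
E
```

```text
170 [42, 40, 40, 46, 47, 46, 46, 48, 46, 47, 40, 41, 41]
173 [42, 10, 46, 47, 47, 47, 47, 47, 48, 48, 44, 10, 40]
176 [41, 12, 48, 48, 57, 62, 64, 62, 59, 48, 47, 11, 43]
179 [41, 11, 48, 58, 64, 66, 66, 65, 65, 58, 47, 16, 41]
182 [39, 20, 47, 63, 65, 66, 65, 66, 65, 64, 47, 47, 40]
185 [41, 31, 49, 66, 65, 67, 65, 65, 65, 65, 47, 32, 41]
188 [41, 39, 49, 66, 66, 66, 66, 66, 67, 66, 48, 41, 42]
191 [40, 42, 41, 65, 66, 66, 66, 66, 66, 66, 40, 41, 41]
194 [41, 41, 40, 40, 65, 67, 66, 65, 65, 340, 42, 41, 42]
197 [41, 41, 40, 42, 41, 40, 65, 40, 41, 41, 41, 41, 41]
```

View pics/w6c.png

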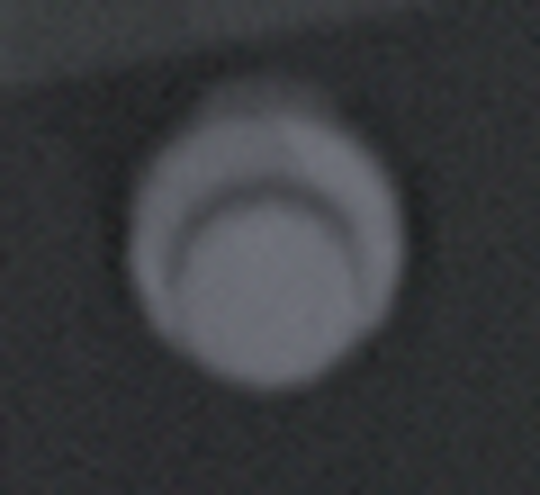

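```bash
python3 - <<'E'
from h import *
c=np.load('w6.npy',allow_pickle=True).item()
for u,v,z in [(324.3,187.2,.065),(324.3,182,.046)]: print(plane(c,u,v,z))
p=plane(c,324.3,187.2,.065); go(p[0],p[1],.049)
E
```

```text
[0.55891161 0.15882424 0.065     ]
[0.55908109 0.15851058 0.046     ]
shift [  1.9   1.8 147.7] xaxis yaw 78.3 jaw dir [ 0.979 -0.203 -0.001] zax [-0.001 -0.001 -1.   ] t 9.15 q [ 0.233  0.108  1.852 -0.     1.182  0.437] F [-0.06 -0.9   0.19]
```

Request:
move_arm --pt "1 1 40 0 45" --pt "2 2 80 0 45" --pt "2 2 110 0 45" --pt "2 2 130 0 45" --pt "2 2 142 0 45" --pt "2 2 148 0 45" --pt "2 2 148 0 45" --pt "2 2 148 0 45"

```text
time: 9.95
tool_pos: [0.5606, 0.1605, 0.0506]
tcp_rot: [2.434, 1.985, 0.003]
wrist_force: [0.2, -0.1, 1.4]
width: 0.448
```

```bash
python3 - <<'E'
from h import *
go(.559,.1588,.048)
c=cam('wrist','w7')
E
```

```text
shift [-1.9 -1.2  2.6] xaxis yaw 78.4 jaw dir [ 0.98  -0.201  0.002] zax [ 0.002  0.    -1.   ] t 9.95 q [ 0.236  0.266  1.963 -0.     0.91   0.439] F [ 0.16 -0.08  1.38]
```

View pics/w7.png

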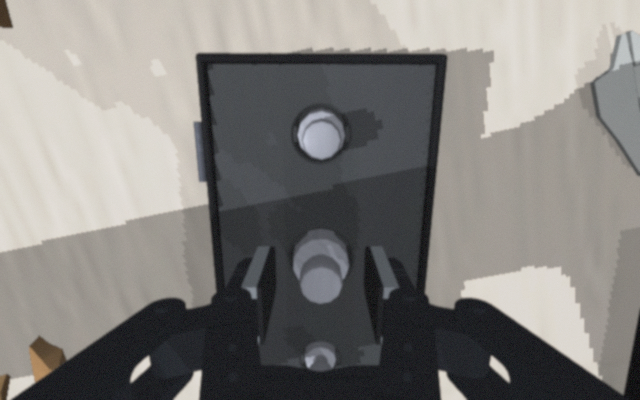

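```bash
python3 - <<'E'
from h import *
c=cam('wrist'); p=plane(c,321,282.5,.065); print(p, pt(c,321,283)); go(p[0],p[1],.049)
E
```

```text
[0.55928998 0.15969108 0.065     ] [0.55941894 0.16038015 0.06665786]
shift [-1.3 -1.2  1.8] xaxis yaw 78.42 jaw dir [ 0.98  -0.201  0.002] zax [ 0.003  0.001 -1.   ] t 10.05 q [ 0.236  0.266  1.963 -0.     0.91   0.439] F [ 0.4  -0.06 -0.13]
```

Request:
move_arm --pt "-1 -1 2 0 45" --pt "-1 -1 2 0 45" --pt "-1 -1 2 0 10" --pt "-1 -1 2 0 10" --pt "-1 -1 2 0 10" --pt "-1 -1 2 0 10" --pt "-1 -1 2 0 10" --pt "-1 -1 2 0 10" --pt "-1 -1 2 0 10" --newtons 60

```text
time: 10.95
tool_pos: [0.5599, 0.1598, 0.0482]
tcp_rot: [2.433, 1.985, 0.004]
wrist_force: [5.5, -2.5, 2.1]
width: 0.182
```

```bash
python3 - <<'E'
from h import *
go(.5593,.1597,.048); print(bot.read_state()['width']*85,bot.read_state()['torque'])
c=cam('wrist','w8')
E
```

```text
shift [-0.2 -0.6  0.2] xaxis yaw 78.43 jaw dir [ 0.98  -0.201  0.003] zax [ 0.003  0.    -1.   ] t 10.95 q [ 2.350e-01  2.670e-01  1.967e+00 -1.000e-03  9.040e-01  4.380e-01] F [ 5.45 -2.51  2.13]
15.437492054939442 [-0.32835886 -0.82247265  0.00718717]
```

View pics/w8.png

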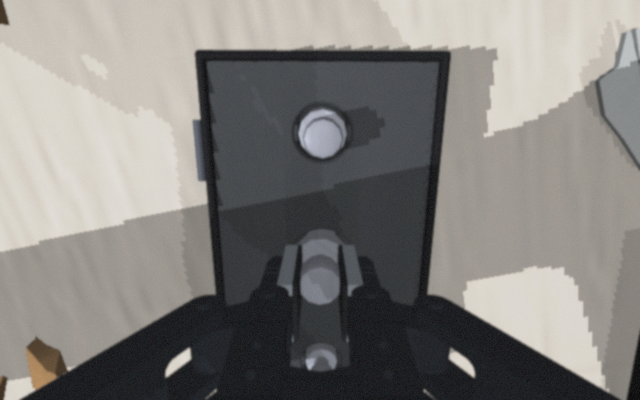

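Grasp on the knob is closed (lower knob at (320,283) between the pads). Begin the twisting pull.

Request:
move_arm --pt "0 0.5 0 8 10" --pt "0 0.5 -0.4 16 10" --pt "0 0.5 -0.8 24 10" --pt "0 0.5 -0.9 16 10" --pt "0 0.5 -1.3 8 10" --pt "0 0.5 -1.7 0 10" --pt "0 0.5 -2.1 -8 10" --pt "0 0.5 -2.5 -16 10" --pt "0 0.5 -2.9 -24 10" --pt "0 0.5 -3.0 -16 10" --pt "0 0.5 -3.4 -8 10" --pt "0 0.5 -3.8 0 10" --pt "0 0.5 -4.2 8 10" --pt "0 0.5 -4.6 16 10"

```text
time: 12.4
tool_pos: [0.5594, 0.1594, 0.0513]
tcp_rot: [2.69, 1.62, 0.002]
wrist_force: [6.7, -1.9, -2.8]
width: 0.178
```

```bash
python3 - <<'E'
from h import *
go(.5593,.1597,.048); print(bot.read_state()['width']*85,bot.read_state()['torque'])
c=cam('wrist','w9')
for u,v in [(200,55),(240,100),(260,200),(380,200),(445,53)]: print(pt(c,u,v).round(4))
E
```

```text
shift [ 0.2 -0.3  3.3] xaxis yaw 62.12 jaw dir [ 0.884 -0.468  0.001] zax [ 0.002 -0.    -1.   ] t 12.4 q [ 2.350e-01  2.640e-01  1.965e+00 -1.000e-03  9.120e-01  7.220e-01] F [ 6.71 -1.95 -2.82]
15.105649522405745 [-0.26490162 -1.20009325  0.0322622 ]
[0.547  0.2688 0.0012]
[0.5613 0.2368 0.0423]
[0.5463 0.1957 0.0408]
[0.594  0.1706 0.0413]
[0.6569 0.2117 0.0014]
```

View pics/w9.png

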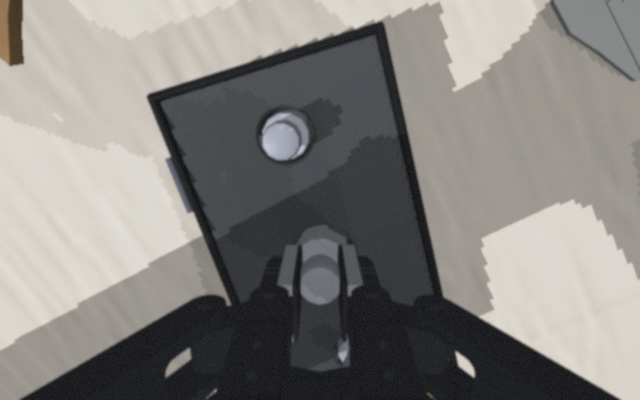

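Request:
move_arm --pt "0.5 0.9 -0.4 8 10" --pt "0.5 0.9 -0.5 0 10" --pt "0.5 0.9 -0.9 -8 10" --pt "0.5 0.9 -1.3 -16 10" --pt "0.5 0.9 -1.7 -24 10" --pt "0.5 0.9 -2.1 -32 10" --pt "0.5 0.9 -2.5 -40 10" --pt "0.5 0.9 -2.6 -32 10" --pt "0.5 0.9 -3.0 -24 10" --pt "0.5 0.9 -3.4 -16 10" --pt "0.5 0.9 -3.8 -8 10" --pt "0.5 0.9 -4.2 0 10" --pt "0.5 0.9 -4.6 8 10" --pt "0.5 0.9 -4.7 0 10" --pt "0.5 0.9 -5.1 -8 10" --pt "0.5 0.9 -5.5 -16 10"

```text
time: 14.05
tool_pos: [0.5593, 0.1596, 0.0564]
tcp_rot: [-2.428, -1.992, 0.001]
wrist_force: [3.8, -0.3, -3.4]
width: 0.182
```

```bash
python3 - <<'E'
from h import *
go(.5593,.1597,.048); print(bot.read_state()['width']*85,bot.read_state()['torque'])
c=cam('wrist','w10')
for u,v in [(240,100),(260,200),(380,200)]: print(pt(c,u,v).round(4))
E
```

```text
shift [ 0.1 -0.   8.4] xaxis yaw 78.73 jaw dir [ 0.981 -0.195 -0.001] zax [-0.001  0.    -1.   ] t 14.05 q [0.235 0.258 1.96  0.    0.924 0.431] F [ 3.79 -0.25 -3.44]
15.43200108984643 [-0.03220584 -0.69037904 -0.11500012]
[0.538  0.235  0.0427]
[0.535  0.1896 0.0396]
[0.5898 0.1794 0.0423]
```

View pics/w10.png

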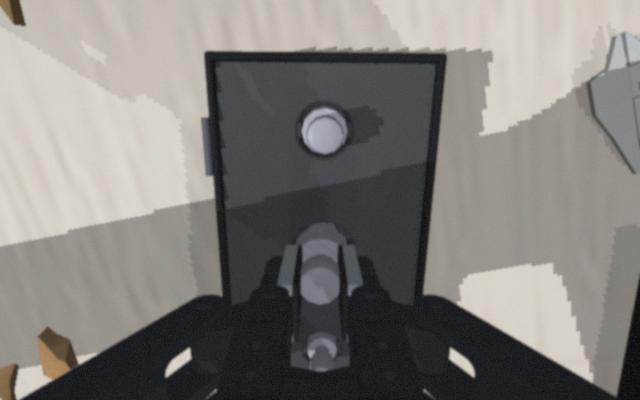

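Request:
move_arm --pt "0 0.4 -0.4 -8 10" --pt "0 0.4 -0.8 -16 10" --pt "0 0.4 -1.2 -24 10" --pt "0 0.4 -1.3 -16 10" --pt "0 0.4 -1.7 -8 10" --pt "0 0.4 -2.1 0 10" --pt "0 0.4 -2.5 8 10" --pt "0 0.4 -2.9 16 10" --pt "0 0.4 -3.3 24 10" --pt "0 0.4 -3.4 16 10" --pt "0 0.4 -3.8 8 10" --pt "0 0.4 -4.2 0 10" --pt "0 0.4 -4.6 -8 10" --pt "0 0.4 -5.0 -16 10" --pt "0 0.4 -5.4 -24 10" --pt "0 0.4 -5.5 -16 10" --pt "0 0.4 -5.9 -8 10" --pt "0 0.4 -6.3 0 10" --pt "0 0.4 -6.7 8 10" --pt "0 0.4 -7.1 16 10"

```text
time: 16.1
tool_pos: [0.5595, 0.1594, 0.0633]
tcp_rot: [-2.693, -1.617, 0.002]
wrist_force: [4.6, -0.3, -4.9]
width: 0.182
```

```bash
python3 - <<'E'
from h import *
go(.5593,.1597,.048); print(bot.read_state()['width']*85,bot.read_state()['torque'])
c=cam('wrist','w11')
for u,v in [(240,100),(260,200),(380,200)]: print(pt(c,u,v).round(4))
E
```

```text
shift [ 0.2 -0.3 15.3] xaxis yaw 61.97 jaw dir [ 0.883 -0.47  -0.001] zax [-0.001 -0.    -1.   ] t 16.1 q [ 0.235  0.25   1.956 -0.     0.937  0.724] F [ 4.64 -0.32 -4.88]
15.465117016117414 [-0.25377396 -0.88764407  0.06708714]
[0.559  0.238  0.0415]
[0.5428 0.1936 0.0405]
[0.5943 0.1666 0.0416]
```

View pics/w11.png

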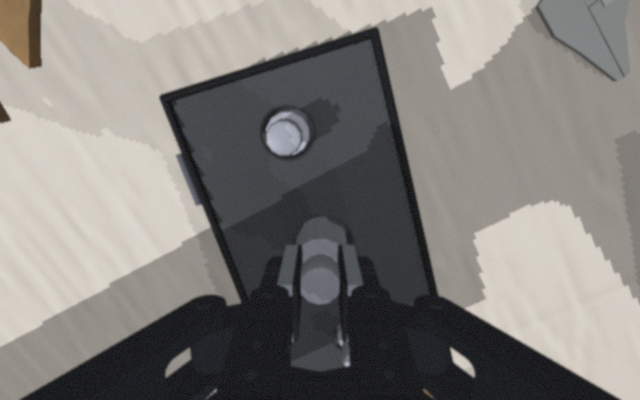

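Request:
move_arm --pt "0.2 0.4 -0.4 8 10" --pt "0.2 0.4 -0.5 0 10" --pt "0.2 0.4 -0.9 -8 10" --pt "0.2 0.4 -1.3 -16 10" --pt "0.2 0.4 -1.7 -24 10" --pt "0.2 0.4 -2.1 -32 10" --pt "0.2 0.4 -2.5 -40 10" --pt "0.2 0.4 -2.6 -32 10" --pt "0.2 0.4 -3.0 -24 10" --pt "0.2 0.4 -3.4 -16 10" --pt "0.2 0.4 -3.8 -8 10" --pt "0.2 0.4 -4.2 0 10" --pt "0.2 0.4 -4.6 8 10" --pt "0.2 0.4 -4.7 0 10" --pt "0.2 0.4 -5.1 -8 10" --pt "0.2 0.4 -5.5 -16 10" --pt "0.2 0.4 -5.9 -24 10" --pt "0.2 0.4 -6.3 -32 10" --pt "0.2 0.4 -6.7 -40 10" --pt "0.2 0.4 -6.8 -32 10"

```text
time: 18.15
tool_pos: [0.5589, 0.1595, 0.0699]
tcp_rot: [-2.128, -2.308, 0.004]
wrist_force: [2.3, -0.2, -3.6]
width: 0.182
```

```bash
python3 - <<'E'
from h import *
go(.5593,.1597,.048)
c=cam('wrist')
for u,v in [(240,100),(260,200),(380,200)]: print(pt(c,u,v).round(4))
E
```

```text
shift [ 0.2  0.5 21.9] xaxis yaw 94.66 jaw dir [ 0.997  0.081 -0.003] zax [-0.003 -0.    -1.   ] t 18.15 q [2.350e-01 2.420e-01 1.951e+00 1.000e-03 9.520e-01 1.530e-01] F [ 2.26 -0.16 -3.55]
[0.5062 0.2251 0.002 ]
[0.5256 0.1784 0.0411]
[0.586  0.1831 0.0402]
```

Request:
move_arm --pt "0 0 -0.4 8 10" --pt "0 0 -0.8 16 10" --pt "0 0 -1.2 24 10" --pt "0 0 -1.6 32 10" --pt "0 0 -2.0 40 10" --pt "0 0 -2.1 32 10" --pt "0 0 -2.5 24 10" --pt "0 0 -2.9 16 10" --pt "0 0 -3.3 8 10" --pt "0 0 -3.7 0 10" --pt "0 0 -4.1 -8 10" --pt "0 0 -4.2 0 10" --pt "0 0 -4.6 8 10" --pt "0 0 -5.0 16 10" --pt "0 0 -5.4 24 10" --pt "0 0 -5.8 32 10" --pt "0 0 -6.2 40 10" --pt "0 0 -6.3 32 10" --pt "0 0 -6.7 24 10" --pt "0 0 -7.1 16 10"

```text
time: 20.2
tool_pos: [0.5587, 0.1595, 0.0774]
tcp_rot: [-2.425, -1.994, 0.005]
wrist_force: [0.8, 0.1, -2.6]
width: 0.181
```

Request:
move_arm --pt "0 0 -0.4 -8 10" --pt "0 0 -0.8 -16 10" --pt "0 0 -1.2 -24 10" --pt "0 0 -1.3 -16 10" --pt "0 0 -1.7 -8 10" --pt "0 0 -2.1 0 10" --pt "0 0 -2.5 8 10" --pt "0 0 -2.9 16 10" --pt "0 0 -3.3 24 10" --pt "0 0 -3.4 16 10" --pt "0 0 -3.8 8 10" --pt "0 0 -4.2 0 10" --pt "0 0 -4.2 0 10"

```text
time: 21.5
tool_pos: [0.5589, 0.1596, 0.0817]
tcp_rot: [-2.431, -1.987, 0.005]
wrist_force: [-0.1, 0.2, -1.9]
width: 0.182
```

```bash
python3 - <<'E'
from h import *
go(.5593,.1597,.048)
c=cam('wrist','w12')
for u,v in [(240,100),(260,200),(380,200)]: print(pt(c,u,v).round(4))
E
```

```text
shift [ 0.2  0.5 33.7] xaxis yaw 78.54 jaw dir [ 0.98  -0.199 -0.003] zax [-0.004 -0.    -1.   ] t 21.5 q [2.350e-01 2.280e-01 1.944e+00 1.000e-03 9.740e-01 4.350e-01] F [-0.12  0.16 -1.93]
[0.5318 0.2359 0.0403]
[0.5289 0.1834 0.0402]
[0.5923 0.171  0.0416]
```

View pics/w12.png

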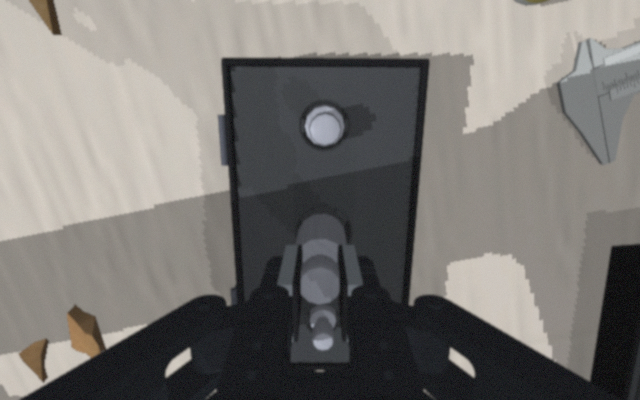

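```bash
python3 - <<'E'
from h import *
go(.554,-.098,.1317)
E
```

```text
shift [-253.3   46.9  -49.9] xaxis yaw 78.33 jaw dir [ 0.979 -0.202 -0.003] zax [-0.003 -0.    -1.   ] t 21.55 q [2.350e-01 2.280e-01 1.944e+00 1.000e-03 9.730e-01 4.380e-01] F [ 0.73 -1.08 -2.54]
```

Request:
move_arm --pt "0 0 -10 0 10" --pt "0 0 -30 0 10" --pt "0 0 -50 0 10" --pt "-10 2 -50 0 10" --pt "-30 6 -50 0 10" --pt "-60 11 -50 0 10" --pt "-90 17 -50 0 10" --pt "-120 22 -50 0 10" --pt "-150 28 -50 0 10" --pt "-180 33 -50 0 10" --pt "-210 39 -50 0 10" --pt "-232 43 -50 0 10" --pt "-246 46 -50 0 10" --pt "-253 47 -50 0 10" --pt "-253 47 -50 0 10" --pt "-253 47 -50 0 10" --pt "-253 47 -50 0 10"

```text
time: 23.25
tool_pos: [0.5559, -0.0968, 0.1325]
tcp_rot: [-2.433, -1.987, -0.0]
wrist_force: [-0.0, -0.7, -2.3]
width: 0.18
```

```bash
python3 - <<'E'
from h import *
go(.554,-.098,.100)
c=cam('wrist','w13'); c=cam('scene'); cv2.imwrite('pics/s13.png',cv2.resize(c['pixels'][120:280,180:420][:,:,::-1],None,fx=3.3,fy=3.3,interpolation=cv2.INTER_CUBIC))
E
```

```text
shift [-1.6 -1.6 32.5] xaxis yaw 78.48 jaw dir [ 0.98 -0.2  -0.  ] zax [-0.  0. -1.] t 23.25 q [-0.217  0.139  1.944  0.     1.059 -0.016] F [-0.05 -0.67 -2.34]
```

View pics/w13.png

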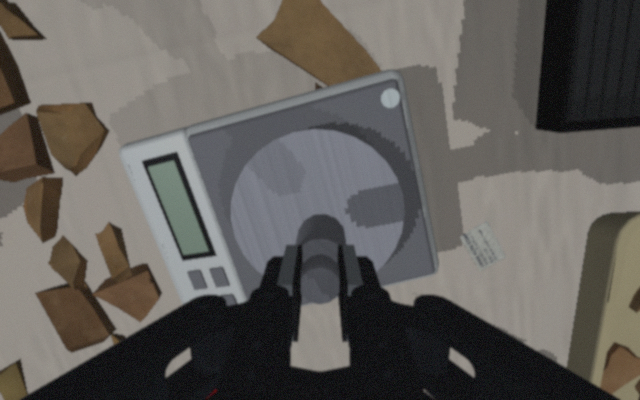

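View pics/s13.png

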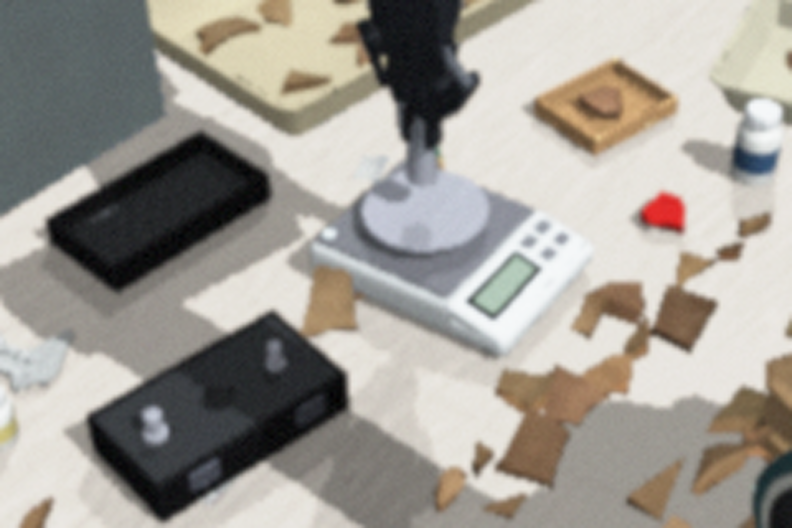

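Request:
move_arm --pt "-1.5 -1.5 10 0 10" --pt "-1.5 -1.5 20 0 10" --pt "-1.5 -1.5 26 0 10" --pt "-1.5 -1.5 29 0 10" --pt "-1.5 -1.5 30 0 10" --pt "-1.5 -1.5 31 0 10" --pt "-1.5 -1.5 31.5 0 10" --pt "-1.5 -1.5 32 0 10" --pt "-1.5 -1.5 32.5 0 10" --pt "-1.5 -1.5 33 0 10" --pt "-1.5 -1.5 33.5 0 10" --pt "-1.5 -1.5 33.5 0 10" --pt "-1.5 -1.5 33.5 0 10"

```text
time: 24.65
tool_pos: [0.5544, -0.099, 0.0993]
tcp_rot: [2.434, 1.986, 0.001]
wrist_force: [1.0, -0.7, -0.6]
width: 0.179
```

```bash
python3 - <<'E'
from h import *
for i in range(4):
    c=cam('wrist','w14') ; s=bot.read_state(); print(s['tool_pos'],s['wrist_force'])
E
```

```text
[ 0.55437093 -0.09895125  0.09928797] [ 0.70800556 -0.25324003 -0.43396213]
[ 0.55434035 -0.09897041  0.09926103] [ 0.70815009  0.15440829 -0.08546039]
[ 0.55434515 -0.09896606  0.09924849] [ 0.69885161 -0.57786099 -0.97561576]
[ 0.554349   -0.09893278  0.09925842] [ 0.85792869 -0.52620868 -0.1131102 ]
```

View pics/w14.png

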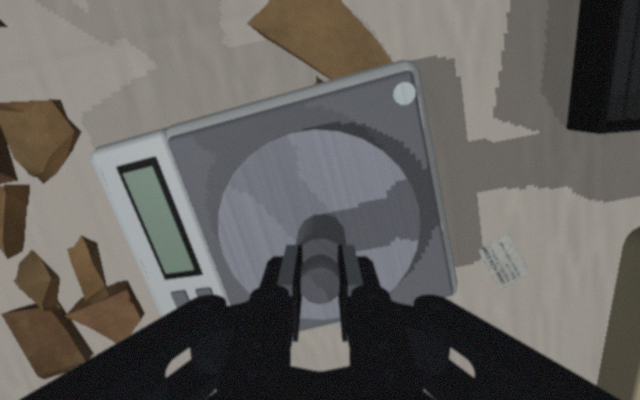

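The force has fallen from −2.3 N to about −0.4 N, so the pan carries most of the weight. I'll go down 0.4 mm and release.

Request:
move_arm --pt "0 0 0.4 0 10" --pt "0 0 0.4 0 10" --pt "0 0 0.4 0 22" --pt "0 0 0.4 0 26" --pt "0 0 0.4 0 32" --pt "0 0 0.4 0 40" --pt "0 0 0.4 0 50" --pt "0 0 0.4 0 60" --pt "0 0 0.4 0 60" --pt "0 0 -5 0 60" --pt "0 0 -20 0 60" --pt "0 0 -50 0 60" --pt "0 0 -90 0 60" --pt "0 0 -130 0 60" --pt "0 0 -150 0 60" --pt "0 0 -150 0 60" --pt "0 0 -150 0 60"

```text
time: 26.55
tool_pos: [0.5544, -0.099, 0.2502]
tcp_rot: [2.433, 1.985, 0.002]
wrist_force: [0.2, -0.7, -0.1]
width: 0.598
```

```bash
python3 - <<'E'
from h import *
c=cam('wrist','w15'); s=bot.read_state(); print(s['time'],s['tool_pos'],s['wrist_force'],s['width'])
c=cam('scene'); cv2.imwrite('pics/s15.png',cv2.resize(c['pixels'][120:280,180:420][:,:,::-1],None,fx=3.3,fy=3.3,interpolation=cv2.INTER_CUBIC))
E
```

```text
26.6 [ 0.55355986 -0.09877163  0.24863983] [-0.11668401  0.29165517 -0.28689738] 0.5968884712817754
```

View pics/w15.png

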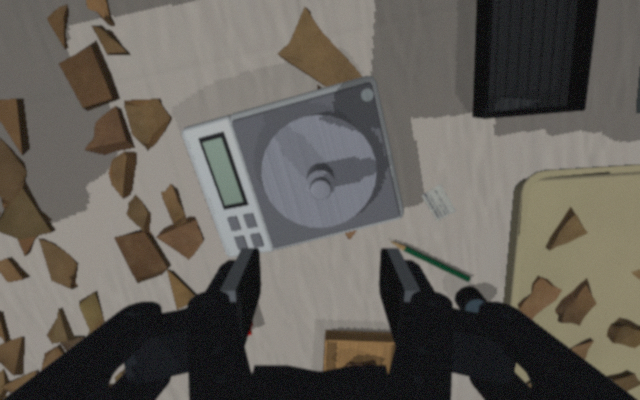

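View pics/s15.png

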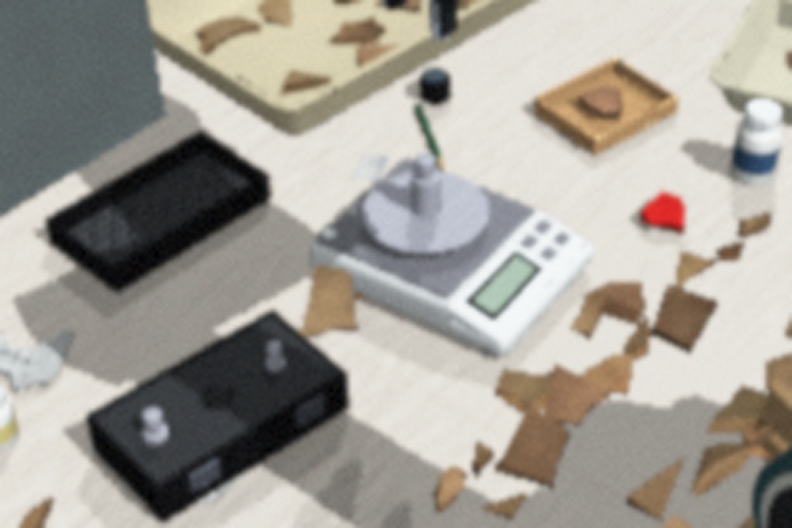

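The weight stands upright at (320,182) in the wrist view, near the pan centre, and the sherd is in the tray. One last measurement before handing in.

```bash
python3 - <<'E'
from h import *
c=cam('wrist'); print('knob',plane(c,320,187,.115), pt(c,320,187), 'panc',np.mean([plane(c,u,v,.06) for u,v in [(261,170),(379,170),(320,114),(320,228)]],0), 'pan z',[round(pt(c,u,v)[2],4) for u,v in [(290,210),(350,205),(300,140),(280,150)]])
c=cam('top','t15'); h=cv2.cvtColor(c['pixels'],cv2.COLOR_RGB2HSV)
cv2.imwrite('pics/t15c.png',cv2.resize(c['pixels'][150:215,420:490][:,:,::-1],None,fx=7,fy=7,interpolation=cv2.INTER_CUBIC))
E
```

```text
knob [ 0.55182038 -0.09657267  0.115     ] [ 0.55187881 -0.09629131  0.11614459] panc [ 0.55197606 -0.09557301  0.06      ] pan z [np.float64(0.0608), np.float64(0.0603), np.float64(0.0603), np.float64(0.0616)]
```

View pics/t15c.png

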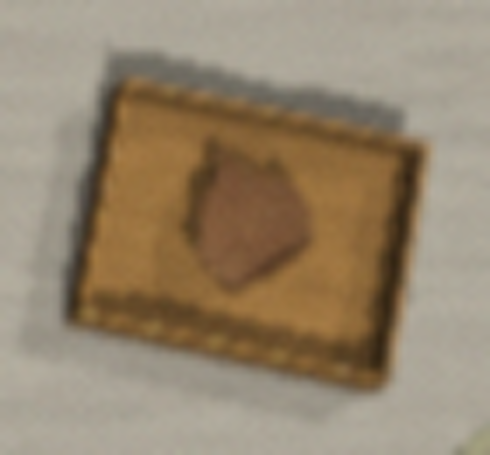

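The sherd lies flat near the tray centre. The weight is within a few mm of the pan centre, and its knob top is at z ≈ 116 mm, as it should be. Handing in.

```bash
python3 -c "
from h import *
print(bot.finish_job()); s=bot.read_state(); print(s['time'],s['wrist_force'])"
```

```text
the job is handed in; nothing more can be done
None
the job is handed in; nothing more can be done
```

I laid the sherd in the finds tray, then worked the 200 g weight out of the foam by its knob. I twisted it ±24° at about 4 mm/s, and the foam stayed at 40–42 mm all the way, so the case was not lifted. I set the weight down on the pan until the wrist force fell from −2.3 N to about −0.4 N, then let go. The job was handed in at about 27 s of the 72 s; it gave no verdict.

**Last checks:**
- **Weight:** it stands upright, its knob about 1 mm from the measured pan centre and its top at 116 mm, where 115 mm was expected.
- **Pan:** it read 60–61.6 mm. This fits the expected 2 mm of sinking only roughly, because depth noise is of the same order.
- **Sherd:** it lies flat near the middle of the tray.
- **Case:** it is flat, and the other two weights are in their cutouts.

**Did not quite agree:**
- The gripper read 15.4 mm on the 18 mm knob.
- There was a sideways pull of up to 7 N early in the extraction. I trimmed it out as I went, and it was gone by the time the weight was free.

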